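# Open the gouge case: safety tab, latch, lid

### The job

Open the blue gouge case on the turner's bench: slide the yellow safety tab away from the dark lock housing until you feel it come up against its springy stop, then swing the red latch right up, and only then raise the lid by its black handle to about 60 degrees so that it stands open by itself. Be gentle: never press the tab hard on past its stop, and never pull the latch hard while the tab still holds it. Leave the bowl, the wax jar and the brush alone, and let go of everything at the end.

Things in the scene. Friction and masses are not known exactly. Their poses are not given: they have to be found in the camera images.
- case: Blue tool case, 220 (x) x 300 (y) x 90 mm high, fixed; place and yaw vary. Origin: centre of its underside; x from its front (robot side) to the lid's hinge at the back. In front, x -110 to -60 mm, a deck, top 90 mm above the bench, level with the lid behind. On the deck a dark lock housing, x -110 to -79, y -100 to -35, top 116 mm up; the tab's stem runs into it.
- tab: Yellow safety tab. Origin: under its upright pad (20 x by 14 y mm, top 40 mm over the deck); a flat stem, 10 mm wide, top 6 mm over the deck, runs 28 mm in -y to the housing. Slides along the case's +y only, friction 2.5 N, stays where left. It holds the latch until it meets a springy stop (5 N/mm), at 7 to 21 mm, unseen, different each time. 4 to 6 N on the stop is plenty, over 12 N too much.
- tab_grip (a point): Point on the middle line of the tab's pad, 28 mm above the deck (12 mm below the pad's top). Sideways the nearest thing is the housing, about 28 mm from the pad's -y face.
- tab_slide (a joint): Travel of the safety tab along the case's +y in m: 0 locked.
- latch: Red latch lever. Origin: on its hinge axis (along the case's y), 104 mm above the bench. A bar 16 mm wide lies from there 66 mm along +x over the lid's front edge; a T-handle stands at its free end. Swings up and back to the robot side, needs 1 to 3 N, stays where left. While the tab holds it, it gives only 0.02 to 0.08 rad, ever more stiffly; pulling on with over 7 N is too much.
- latch_grip (a point): Centre of the latch's T-handle bar, a round-ended rod 14 mm thick and 28 mm long in y, on a 10 mm square stem, 28 mm above the lever's bar; from the hinge axis 60 mm in +x and 20.5 mm in +z of the latch's frame. Can be pinched by its ends, along the case's y, from above; it turns between the fingers as the latch swings.
- latch_hinge (a joint): Angle of the latch in rad: 0 down over the lid, grows as it lifts; end stop at 1.35.
- lid_grip (a point): Centre of the lid's black T-handle bar, 12 (x) x 28 (y) x 16 mm high, on a 10 mm square stem, 28 mm above the lid. The lid's hinge axis runs along the case's y at its x = +110 mm, 82 mm above the bench: shut, this point is 140 mm in -x of it and 36 mm above. Can be pinched by its ends from above. About 7 N lift the lid; it stays where left.
- lid_hinge (a joint): Angle of the lid in rad: 0 shut, grows as it opens; end stop at 1.5.
- bowl: Turned wooden bowl, 120 mm across, 55 mm high, loose, beside the case on its +y side. Origin: centre of its underside. Leave alone.
- wax: Amber wax jar with a brass cap, 68 mm across, 75 mm high, loose, beside the case on its -y side. Origin: centre of its underside. Leave alone.
- brush: Bench brush, 200 mm long, wooden handle, lying on the bench in front of the case, loose. Leave alone.

How it is judged (in metres and radians):
On the way, in this order (a step that is already met when the one before it is completed fails the run):
1. the safety tab has been slid out at least 5 mm with the latch still down (value of joint tab_slide above 0.005 m and value of joint latch_hinge below 0.1 rad), for 0.1 s.
2. the latch has been swung up past 1.0 rad with the lid still shut (value of joint latch_hinge above 1 rad and value of joint lid_hinge below 0.1 rad), for 0.2 s.
At the end, for the whole second after the job is handed in: The lid stands open by more than 0.85 rad and at rest, the latch stands up by more than 0.85 rad, and the safety tab is out by more than 5 mm (value of joint each of lid_hinge, latch_hinge above 0.85 rad and value of joint tab_slide above 0.005 m and velocity of joint lid_hinge between -0.05 and 0.05 rad/s); the robot touches nothing.
It fails at once if the tab and the latch's lock are forced against each other with more than 12 N (tab rammed past its stop, or latch pulled while the tab holds it) (contact force between tab and latch above 12 N).
It fails at once if the bowl is moved by more than 25 mm (distance of bowl from where it was at the start of the episode above 0.025 m).
It fails at once if the wax jar is moved by more than 25 mm (distance of wax from where it was at the start of the episode above 0.025 m).
It fails at once if the brush is moved by more than 25 mm (distance of brush from where it was at the start of the episode above 0.025 m).
It also fails if it takes over 53 s, if anything falls off the work surface, if the arm or the gripper's body presses on something with over 40 N, if the wrist force passes 120 N, or if a joint passes its speed limit or range.

### The arm

A 6-joint arm with a two-finger parallel gripper is mounted at the origin on the work surface. World frame = base frame: x ahead of the robot, y to its left, z up, the work surface at z = 0. Lengths are in mm, angles in rad, forces in N, time in s.
With the tool pointing down it reaches from about 275 to 750 mm from the base axis. Payload 10.2 kg.
Tool frame: the origin (TCP) lies midway between the tips of the shut fingers; the grasp point (between the pads) lies 19 mm behind it; z points along the fingers, y is the line along which they close (so a half turn about z gives the same grasp; the last joint's range is limited). The gripper opens to 88 mm and grips with 3 to 60 N. Pads are 18 mm wide; open, the fingers measure 123 mm over their backs; the gripper's body (75 mm by 187 mm) begins 45 mm behind the grasp point.
Start: joints at [1.104, 0.313, 1.498, -0, 1.331, -0.223], TCP at [126.743, 509.477, 238.72] pointing down, gripper open.
Joint ranges: [-2.94, 2.94], [-0.97, 2.17], [0.19, 2.56], [-1.23, 4.37], [0.02, 3.11], [-2.88, 2.88]. Speed limits (rad/s): [2.39, 2.39, 3.01, 3.14, 3.14, 3.14].

### API

Orientations are given as a rotation vector (axis times angle).
In Python, from station import * gives the robot as it stands. The module is installed in compiled form; this text tells all that it offers.
- The arm moves only by the tool play_rows, never from a script. Its argument "series" is one flat list of numbers, 7 for each row, row after row: the shift along the tool's x, y, z in units of 40 mm (1.0 is 40 mm), then the turn, a rotation vector about the tool's x, y, z in units of 5 degrees (1.0 is 5 degrees), then the gripper's target within -1 to 1 (fully open at 1, half-way at 0, shut at -1). A call has 1 to 10 rows; each row shifts and turns the commanded pose from where the row before left it, along the tool's axes as they then stand; what a row does not reach is not made up. A row lasts 1/8 s, in which the tool goes at most 62.5 mm and 10.7 degrees, less where a joint would pass 70% of its speed; a pose out of reach is approached as far as the arm can. A call is refused whole if a number of a shift passes 1 or a number of a turn 1, either way. A call with a gripper value outside its range is refused whole. The fingers move at their own pace and stop on an object; "grip_force" is the grip in N (left out, the last holds). Time passes only in rows, so rows that do not move let the fingers close. It gives the time, the measured TCP pose, the force, the opening and the grip force at its end, in the units of the state.
- get_state(): the state, without advancing time (a new reading comes with each control period).
- camera(name): name is "scene" or "top" or "wrist"; returns a dict with "pixels" (384x512x3 uint8, red, green, blue), "K" (3x3 intrinsics, pixels), "R" (3x3) and "t" (3): a world point X has camera coordinates R X + t. Camera axes: x right, y down, z forward; pixel columns grow to the right and rows downward; lengths in mm; the calibration is good to about 2 mm. A picture is of the moment at which its call begins. There is no depth.
- hand_in(): hands the job in; it is judged then, once.
The state is a dict: "time_s": time; "qpos": joint angles; "dq": joint speeds; "tau": joint torques, N m; "ee_pos": TCP position; "ee_rot": TCP orientation; "ft_force": force on the tool from outside, world axes, zero at the start; "torque": the same for the moment, N m; "grip_width": opening from 0.0 (shut) to 1.0 (fully open); "finger_force": force on a finger pad.
Only numpy, scipy, OpenCV 4.12 (cv2) and the standard library are available. Lean on these libraries where they do the work, as an engineer would, in place of code of your own. Each camera call takes 0.05 s, during which the arm holds its last target. There are 200 camera calls.

## Working session

There is one attempt and no reset: what is moved stays moved. The work goes in short steps, Python scripts to look and compute and a tool call to move; the robot and the scene stay as the last step left them, time stands still between calls to the robot, and variables do not carry over. Pictures are saved under pics/ and viewed, at most 10 in all, crops included, and the job is handed in when it is done.

Besides the shell and the picture viewer there is one more tool, called after "Request:" as name(argument=value, ...), one argument or row to a line, values as JSON. play_rows: Moves the arm, as the interface text tells. Its arguments: {"type":"object","properties":{"series":{"type":"array","items":{"type":"number"}},"grip_force":{"type":"number"}},"required":["series"]}

```bash
mkdir -p pics
python3 - <<'E'
from station import *
import cv2,json
s=get_state();print({k:(v if not hasattr(v,'tolist') else v.tolist()) for k,v in s.items()})
for n in("top","scene"):
    c=camera(n);cv2.imwrite(f"pics/{n}0.png",c["pixels"][:,:,::-1]);print(n,c["K"].tolist(),c["R"].tolist(),c["t"].tolist())
E
```

```text
{'time_s': 0.0, 'qpos': [1.1035752128208205, 0.31338741750680976, 1.498427892312312, -4.787393185577085e-06, 1.3310059832582402, -0.2233732040839926], 'dq': [-0.000663262390858911, -0.0005327721241714375, -0.000222856673492749, 0.00013611014240701716, 0.0005033984601678095, -0.0005097192037506237], 'tau': [-0.0021085897606099024, -40.22066831588745, -25.226996541023254, 0.06932792253792286, 0.03514113603159785, -0.00013458796274790075], 'ee_pos': [126.63988960460834, 509.2414484808538, 238.19655541113585], 'ee_rot': [-0.38203522003157814, -3.117862230217593, 0.0018182612594050587], 'ft_force': [0.013464875803868064, 0.3933511963020819, 0.15679889910544562], 'torque': [0.0055041917791374415, -0.029194312545079846, 0.03776824161561492], 'finger_force': 0.0, 'grip_width': 0.9993269926342605}
top [[449.6880731562221, 0.0, 258.7530825917655], [0.0, 449.6880731562221, 192.68231508887254], [0.0, 0.0, 1.0]] [[0.008190495801935625, -0.999961680752195, 0.003090761356617238], [-0.9977466928774753, -0.008378108001273069, -0.06656834201314955], [0.06659168589680789, -0.002538569196237844, -0.9977770808331169]] [26.798676266904454, 569.1565416450417, 1214.7129209276434]
scene [[432.72982519225667, 0.0, 255.58613068661973], [0.0, 432.72982519225667, 192.7114764620869], [0.0, 0.0, 1.0]] [[0.24252347603504654, 0.9701449383668814, 0.0010780227259389176], [0.7614284344268487, -0.18965828103645652, -0.6198842437750575], [-0.6011731055346344, 0.15115731869617138, -0.7846925271636193]] [-146.5932807642928, -378.54442584268304, 1467.2864098893563]
```

View pics/top0.png

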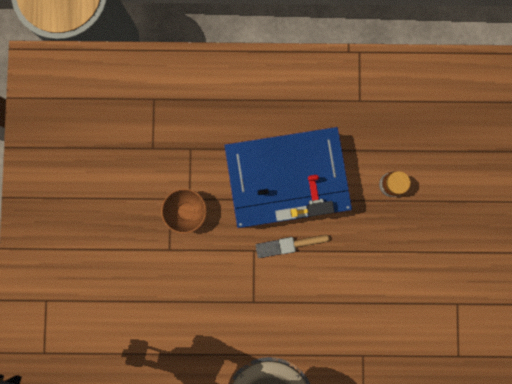

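View pics/scene0.png

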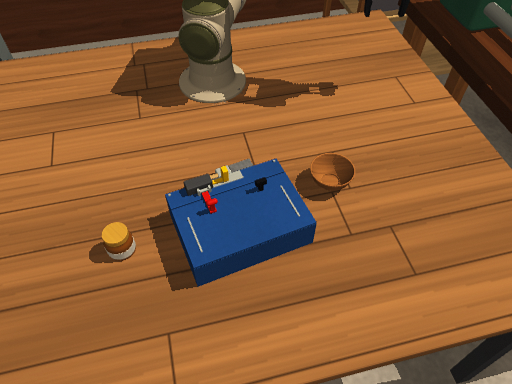

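The top view shows the case around (290,177) with the deck facing the robot: tab at (295,212), latch at (314,188), lid handle at (263,192). The bowl is at (184,211), the jar at (398,183) and the brush at (290,246). Next I'll zoom in to measure.

Run:
```python
import cv2
a=cv2.imread("pics/top0.png")[120:240,215:365]
cv2.imwrite("pics/c0.png",cv2.resize(a,None,fx=5,fy=5,interpolation=cv2.INTER_CUBIC))
```

```text
(no output)
```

View pics/c0.png

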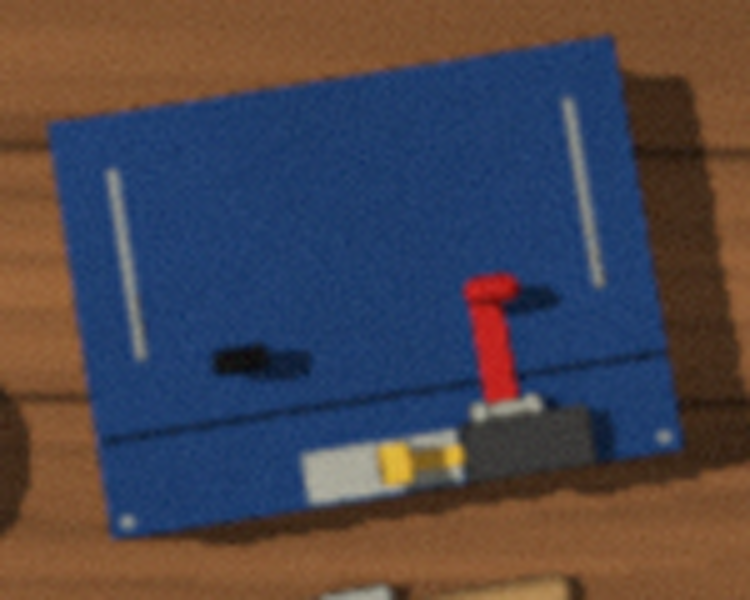

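Corners in the crop (5x): back +y (50,123), back -y (612,37), front +y (112,538), front -y (681,450). Tab pad top is at about (395,463), the latch T at (491,288) and the lid handle at (240,360).

```bash
cat > h.py <<'E'
import numpy as np
from scipy.spatial.transform import Rotation as Rn
def ray(c,u,v,z):
    R=np.array(c["R"]);C=-R.T@np.array(c["t"])
    d=R.T@np.linalg.solve(np.array(c["K"]),[u,v,1.]); return C+d*(z-C[2])/d[2]
E
python3 - <<'E'
from station import *
from h import *
import json
c=camera("top");f=lambda u,v,z:ray(c,215+(u+.5)/5-.5,120+(v+.5)/5-.5,z)
P=np.array([f(*p,90)[:2] for p in[(50,123),(612,37),(112,538),(681,450)]]);
L=np.array([[110,150],[110,-150],[-110,150],[-110,-150.]])
pc=P-P.mean(0);H=L.T@pc;yaw=np.arctan2(H[0,1]-H[1,0],H[0,0]+H[1,1])
R=np.array([[np.cos(yaw),-np.sin(yaw)],[np.sin(yaw),np.cos(yaw)]]);o=P.mean(0)
print("origin",o,"yaw",yaw,"resid",(P-o-L@R.T).round(1).tolist())
for n,u,v,z in[("tab",395,463,130),("latch",491,288,130),("lid",240,360,126)]:
    w=f(u,v,z);print(n,w.round(1),"case",((w[:2]-o)@R).round(1))
s=get_state();print(Rn.from_rotvec(s["ee_rot"]).as_matrix().round(3).tolist())
E
```

```text
origin [606.22035502 -42.21298564] yaw 0.16121601322157655 resid [[-0.8, -1.9], [-1.1, 1.4], [1.2, -1.3], [0.7, 1.8]]
tab [513.5 -55.3 130. ] case [-93.6   1.9]
latch [ 601.5 -103.1  130. ] case [-14.5 -59.4]
lid [564.6  22.2 126. ] case [-30.8  70.2]
[[-0.97, 0.241, -0.0], [0.241, 0.97, -0.001], [0.0, -0.001, -1.0]]
```

Request:
play_rows(
  series=[-0.9,-0.8,0,0,0,0,-0.4,-0.9,-0.8,0,0,0,0,-0.4,-0.9,-0.8,0,0,0,0,-0.4,-0.9,-0.8,0,0,0,0,-0.4,-0.9,-0.8,0,0,0,0,-0.4,-0.9,-0.8,0,0,0,0,-0.4,-0.9,-0.8,0,0,0,0,-0.4,-0.9,-0.8,0,0,0,0,-0.4,-0.9,-0.8,0,0,0,0,-0.4,-0.9,-0.8,0,0,0,0,-0.4],
  grip_force=12,
)

```text
time_s: 1.4
ee_pos: [399.5, 110.6, 238.7]
ee_rot: [0.382, 3.118, 0.0]
ft_force: [0.3, 0.1, -0.0]
grip_width: 0.299
finger_force: 0.0
```

Request:
play_rows(
  series=[0,0,0,0,0,-0.93,-0.4,0,0,0,0,0,-0.93,-0.4,0,0,0,0,0,-0.93,-0.4,0,0,0,0,0,-0.93,-0.4,0,0,0,0,0,-0.92,-0.4],
)

```text
time_s: 2.02
ee_pos: [398.7, 112.0, 238.6]
ee_rot: [0.257, -3.131, -0.0]
ft_force: [0.3, 0.4, -0.2]
grip_width: 0.3
finger_force: 0.0
```

```bash
cat >> h.py <<'E'
def go(s,target,a):
    "shift in tool units to put TCP at world target; a=angle of case y"
    R=Rn.from_rotvec(s["ee_rot"]).as_matrix()
    print("tcp",np.round(s["ee_pos"],1),"units",(R.T@(np.array(target)-s["ee_pos"])/40).round(3),
      "yaw err deg",round(np.degrees(a-np.arctan2(R[1,1],R[0,1])),2),"z",R[:,2].round(3),"f",np.round(s["ft_force"],1),"w",round(s["grip_width"]*88,1),"t",s["time_s"])
E
python3 - <<'E'
from station import *
from h import *
go(get_state(),[513.5,-56,180],np.pi/2+.1612)
E
```

```text
tcp [398.7 112.  238.6] units [-2.147 -4.612  1.463] yaw err deg -0.15 z [-0.  0. -1.] f [ 0.3  0.4 -0.2] w 26.4 t 2.025
```

Request:
play_rows(
  series=[-0.43,-0.92,0,0,0,0,-0.4,-0.43,-0.92,0,0,0,0,-0.4,-0.43,-0.92,0.2,0,0,0,-0.4,-0.43,-0.92,0.4,0,0,0,-0.4,-0.43,-0.93,0.4,0,0,0,-0.4,0,0,0,0,0,0,-0.4,0,0,0,0,0,0,-0.4],
)

```text
time_s: 2.9
ee_pos: [513.0, -55.7, 198.8]
ee_rot: [0.253, -3.131, -0.001]
ft_force: [-0.6, 0.2, -0.3]
grip_width: 0.301
finger_force: 0.0
```

Run:
```python
from station import *
from h import *
import cv2,pickle
c=camera("wrist");s=get_state();pickle.dump((c,s),open("w1.pkl","wb"))
cv2.imwrite("pics/w1.png",c["pixels"][:,:,::-1])
go(s,[513.5,-56,99],np.pi/2+.1612)
R=np.array(c["R"])
for p in [(513.5,-55.3,130),(601.5,-103.1,130)]:
    q=np.array(c["K"])@(R@np.array(p)+c["t"]);print(q[:2]/q[2])
```

```text
tcp [513.1 -55.5 199.1] units [-0.007 -0.015  2.503] yaw err deg -0.03 z [ 0.  0. -1.] f [-0.5 -0.3 -0.2] w 26.0 t 2.95
[249.10662893 207.79081281]
[178.39140828 293.17978234]
```

View pics/w1.png

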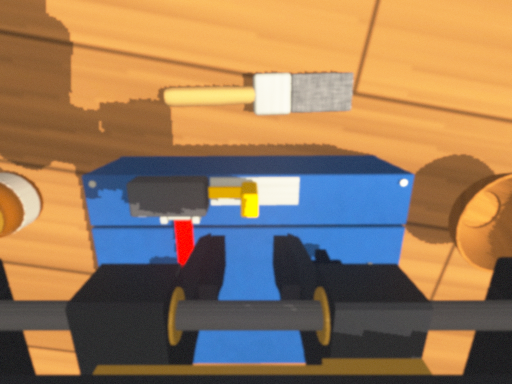

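The wrist view shows the tab pad at about (251,200), the housing at (168,195) and the fingers centred at about u=249, so the tab lies nearly between them. I'll check the pad's outline against the model.

Run:
```python
from h import *
import cv2,pickle
c,s=pickle.load(open("w1.pkl","rb"))
R=np.array(c["R"]);K=np.array(c["K"]);t=np.array(c["t"]);print("cam",(-R.T@t).round(1),"axis",R[2].round(2))
o=np.array([606.2,-42.2]);a=.1612;Q=np.array([[np.cos(a),-np.sin(a)],[np.sin(a),np.cos(a)]])
def pr(x,y,z):
    q=K@(R@np.r_[o+Q@[x,y],z]+t);return (q[:2]/q[2]).round(1)
h=cv2.cvtColor(c["pixels"],cv2.COLOR_RGB2HSV)
m=(h[...,0]>18)&(h[...,0]<32)&(h[...,1]>150)&(h[...,2]>120);m[:165]=0;m[225:]=0;m[:,:200]=0;m[:,300:]=0
v,u=np.nonzero(m);print("yellow",u.min(),u.max(),v.min(),v.max())
for r in range(180,220,4):
    k=np.nonzero(m[r])[0];print(r,(k.min(),k.max()) if len(k) else None,end=" ")
print("\npad",[pr(-94.5+i,j,z).tolist() for z in(130,90) for i in(-10,10) for j in(-7,7)])
print("deck corners",pr(-110,150,90),pr(-110,-150,90),"lid line",pr(-60,150,90),pr(-60,-150,90),"housing top",pr(-79,-35,116),pr(-79,-100,116))
```

```text
cam [432.6 -68.7 345.1] axis [ 0.31  0.05 -0.95]
yellow 208 257 182 216
180 None 184 (np.int64(242), np.int64(255)) 188 (np.int64(208), np.int64(256)) 192 (np.int64(208), np.int64(256)) 196 (np.int64(208), np.int64(257)) 200 (np.int64(241), np.int64(257)) 204 (np.int64(242), np.int64(257)) 208 (np.int64(242), np.int64(257)) 212 (np.int64(242), np.int64(257)) 216 (np.int64(245), np.int64(256)) 
pad [[237.5, 194.6], [255.7, 194.6], [237.8, 218.5], [255.5, 218.5], [239.1, 180.7], [254.7, 180.7], [239.4, 201.6], [254.5, 201.6]]
deck corners [414.3 174.8] [ 79.4 174.7] lid line [405.1 225.9] [ 88.9 225.9] housing top [205.3 218. ] [128.3 218. ]
```

Request:
play_rows(
  series=[0.03,0,0.5,0,0,0,-0.4,0,0,0.5,0,0,0,-0.4,0,0,0.5,0,0,0,-0.4,0,0,0.4,0,0,0,-0.4,0,0,0.3,0,0,0,-0.4,0,0,0.25,0,0,0,-0.4,0,0,0,0,0,0,-0.4],
)

```text
time_s: 3.82
ee_pos: [511.9, -56.1, 100.5]
ee_rot: [0.253, -3.131, -0.0]
ft_force: [0.1, 0.4, 0.7]
grip_width: 0.298
finger_force: 0.0
```

Request:
play_rows(
  series=[0,0,0,0,0,0,-0.55,0,0,0,0,0,0,-0.7,0,0,0,0,0,0,-0.8,0,0,0,0,0,0,-0.8],
  grip_force=8,
)

```text
time_s: 4.32
ee_pos: [512.4, -56.3, 101.2]
ee_rot: [-0.253, 3.131, -0.0]
ft_force: [-0.3, 3.0, 5.2]
grip_width: 0.156
finger_force: 8.0
```

Request:
play_rows(
  series=[0,0.025,0,0,0,0,-0.8,0,0.025,0,0,0,0,-0.8,0,0.025,0,0,0,0,-0.8,0,0.025,0,0,0,0,-0.8,0,0.025,0,0,0,0,-0.8,0,0,0,0,0,0,-0.8],
)

```text
time_s: 5.08
ee_pos: [511.6, -51.9, 101.2]
ee_rot: [-0.253, 3.13, -0.002]
ft_force: [-1.0, -1.9, 5.4]
grip_width: 0.159
finger_force: 8.0
```

Request:
play_rows(
  series=[0,0.025,0,0,0,0,-0.8,0,0.0125,0,0,0,0,-0.8,0,0,0,0,0,0,-0.8],
)

```text
time_s: 5.45
ee_pos: [511.4, -50.5, 101.2]
ee_rot: [-0.253, 3.13, -0.002]
ft_force: [-0.8, -2.5, 5.8]
grip_width: 0.155
finger_force: 8.0
```

Request:
play_rows(
  series=[0,0.025,0,0,0,0,-0.8,0,0,0,0,0,0,-0.8],
)

```text
time_s: 5.7
ee_pos: [511.2, -49.4, 101.2]
ee_rot: [-0.253, 3.13, -0.002]
ft_force: [-0.5, -2.0, 6.5]
grip_width: 0.158
finger_force: 8.0
```

Request:
play_rows(
  series=[0,0.025,0,0,0,0,-0.8,0,0,0,0,0,0,-0.8],
)

```text
time_s: 5.95
ee_pos: [511.1, -48.4, 101.2]
ee_rot: [-0.253, 3.131, -0.002]
ft_force: [-0.6, -1.4, 5.7]
grip_width: 0.153
finger_force: 8.0
```

Request:
play_rows(
  series=[0,0.025,0,0,0,0,-0.8,0,0,0,0,0,0,-0.8],
)

```text
time_s: 6.2
ee_pos: [510.9, -47.4, 101.2]
ee_rot: [-0.253, 3.131, -0.002]
ft_force: [-1.3, -2.1, 6.7]
grip_width: 0.156
finger_force: 8.0
```

Request:
play_rows(
  series=[0,0.025,0,0,0,0,-0.8,0,0,0,0,0,0,-0.8],
)

```text
time_s: 6.45
ee_pos: [510.7, -46.5, 101.2]
ee_rot: [-0.253, 3.131, -0.002]
ft_force: [-1.2, -2.3, 5.3]
grip_width: 0.159
finger_force: 8.0
```

Request:
play_rows(
  series=[0,0.025,0,0,0,0,-0.8,0,0,0,0,0,0,-0.8],
)

```text
time_s: 6.7
ee_pos: [510.6, -45.5, 101.1]
ee_rot: [-0.253, 3.131, -0.002]
ft_force: [-0.9, -2.2, 6.0]
grip_width: 0.159
finger_force: 8.0
```

Request:
play_rows(
  series=[0,0.025,0,0,0,0,-0.8,0,0,0,0,0,0,-0.8],
)

```text
time_s: 6.95
ee_pos: [510.4, -44.5, 101.2]
ee_rot: [-0.253, 3.131, -0.002]
ft_force: [-0.4, -2.1, 5.9]
grip_width: 0.162
finger_force: 8.0
```

Request:
play_rows(
  series=[0,0.025,0,0,0,0,-0.8,0,0,0,0,0,0,-0.8],
)

```text
time_s: 7.2
ee_pos: [510.2, -43.5, 101.2]
ee_rot: [-0.253, 3.131, -0.002]
ft_force: [-0.8, -1.8, 5.7]
grip_width: 0.158
finger_force: 8.0
```

Request:
play_rows(
  series=[0,0.025,0,0,0,0,-0.8,0,0,0,0,0,0,-0.8],
)

```text
time_s: 7.45
ee_pos: [510.1, -42.5, 101.2]
ee_rot: [-0.253, 3.131, -0.002]
ft_force: [-1.2, -2.4, 5.7]
grip_width: 0.159
finger_force: 8.0
```

Request:
play_rows(
  series=[0,0.025,0,0,0,0,-0.8,0,0,0,0,0,0,-0.8],
)

```text
time_s: 7.7
ee_pos: [509.9, -41.5, 101.2]
ee_rot: [-0.253, 3.131, -0.002]
ft_force: [-1.1, -1.6, 5.8]
grip_width: 0.157
finger_force: 8.0
```

Request:
play_rows(
  series=[0,0.025,0,0,0,0,-0.8,0,0,0,0,0,0,-0.8],
)

```text
time_s: 7.95
ee_pos: [509.7, -40.5, 101.2]
ee_rot: [-0.253, 3.131, -0.002]
ft_force: [-0.8, -2.1, 5.8]
grip_width: 0.153
finger_force: 8.0
```

Request:
play_rows(
  series=[0,0.025,0,0,0,0,-0.8,0,0,0,0,0,0,-0.8],
)

```text
time_s: 8.2
ee_pos: [509.6, -39.5, 101.2]
ee_rot: [-0.253, 3.131, -0.002]
ft_force: [-1.4, -1.6, 6.1]
grip_width: 0.155
finger_force: 8.0
```

Request:
play_rows(
  series=[0,0.025,0,0,0,0,-0.8,0,0,0,0,0,0,-0.8],
)

```text
time_s: 8.45
ee_pos: [509.5, -39.0, 101.2]
ee_rot: [-0.253, 3.13, -0.003]
ft_force: [-1.5, -5.1, 5.2]
grip_width: 0.157
finger_force: 8.0
```

The stop is felt: the y-force jumped from -2 to -5 N at about 17.5 mm of travel. I'll make one small further nudge.

Request:
play_rows(
  series=[0,0.02,0,0,0,0,-0.8,0,0,0,0,0,0,-0.8],
)

```text
time_s: 8.7
ee_pos: [509.5, -38.7, 101.2]
ee_rot: [-0.253, 3.13, -0.004]
ft_force: [-1.2, -8.6, 4.3]
grip_width: 0.157
finger_force: 8.0
```

Request:
play_rows(
  series=[0,0,0,0,0,0,-0.4,0,0,0,0,0,0,-0.4,0,0,-0.3,0,0,0,-0.4,0,0,-0.7,0,0,0,-0.4,0,0,-0.7,0,0,0,0.15,0,0,-0.7,0,0,0,0.15,0,0,0,0,0,0,0.15],
)

```text
time_s: 9.57
ee_pos: [509.8, -37.4, 198.8]
ee_rot: [-0.253, 3.127, -0.002]
ft_force: [0.6, 0.3, 0.1]
grip_width: 0.569
finger_force: 0.0
```

Run:
```python
from station import *
from h import *
go(get_state(),[601.5,-103.1,195],np.pi/2+.1612)
```

```text
tcp [509.8 -37.4 198.8] units [-1.998 -1.989  0.106] yaw err deg -0.01 z [ 0.004 -0.001 -1.   ] f [0.6 0.3 0.1] w 50.1 t 9.575
```

Request:
play_rows(
  series=[-0.5,-0.5,0,0,0,0,0.15,-0.5,-0.5,0,0,0,0,0.15,-0.5,-0.5,0,0,0,0,0.15,-0.5,-0.5,0,0,0,0,0.15,0,0,0,0,0,0,0.15,0,0,0,0,0,0,0.15],
)

```text
time_s: 10.32
ee_pos: [600.1, -102.8, 196.0]
ee_rot: [0.253, -3.13, -0.001]
ft_force: [-0.8, 0.3, 0.1]
grip_width: 0.572
finger_force: 0.0
```

Run:
```python
from station import *
from h import *
import cv2,pickle
c=camera("wrist");s=get_state();pickle.dump((c,s),open("w2.pkl","wb"))
cv2.imwrite("pics/w2.png",c["pixels"][:,:,::-1])
go(s,[601.5,-103.1,106],np.pi/2+.1612)
K=np.array(c["K"])
for p in [(601.5,-103.1,131.5),s["ee_pos"],(564.6,22.2,126)]:
    q=K@(np.array(c["R"])@np.array(p)+c["t"]);print(q[:2]/q[2])
```

```text
tcp [ 600.2 -102.8  196.3] units [-0.034 -0.015  2.259] yaw err deg -0.02 z [-0.001  0.    -1.   ] f [-0.6 -0.3  0.3] w 50.8 t 10.375
[247.98757417 210.87034057]
[248.75868999 251.16556279]
[415.98356797 188.55134143]
```

View pics/w2.png

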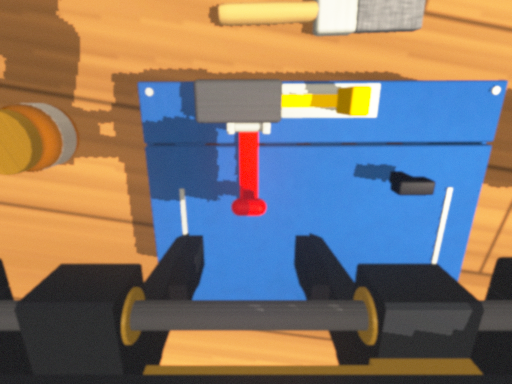

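The latch T bar is at (249,207), as predicted and midway between the fingers. The lid handle is at (413,187), and the tab is clearly out at (353,100). Descending on the latch.

Request:
play_rows(
  series=[0,0,0.5,0,0,0,0.15,0,0,0.5,0,0,0,0.15,0,0,0.5,0,0,0,0.15,0,0,0.4,0,0,0,0.15,0,0,0.35,0,0,0,0.15,0,0,0,0,0,0,0.15],
)

```text
time_s: 11.12
ee_pos: [600.4, -103.2, 105.9]
ee_rot: [0.253, -3.13, -0.001]
ft_force: [0.3, 0.5, 0.4]
grip_width: 0.574
finger_force: 0.0
```

Request:
play_rows(
  series=[0,0,0,0,0,0,-0.1,0,0,0,0,0,0,-0.3,0,0,0,0,0,0,-0.5,0,0,0,0,0,0,-0.5],
  grip_force=10,
)

```text
time_s: 11.62
ee_pos: [601.0, -103.1, 107.1]
ee_rot: [-0.253, 3.131, 0.0]
ft_force: [-0.3, 4.0, 3.0]
grip_width: 0.298
finger_force: 9.9
```

Request:
play_rows(
  series=[0.008,0,-0.024,0,0,0,-0.5,0.008,0,-0.024,0,0,0,-0.5,0,0,0,0,0,0,-0.5],
)

```text
time_s: 12.0
ee_pos: [600.4, -103.2, 108.7]
ee_rot: [-0.253, 3.131, 0.001]
ft_force: [3.0, 4.7, 0.4]
grip_width: 0.295
finger_force: 10.0
```

Run:
```python
import numpy as np
# arc increments in tool units (x,z) per 0.1 rad
def arc(r,p0,n,d,s):
    p=p0+d*np.arange(n+1);x=r*np.cos(p);z=r*np.sin(p)
    return np.c_[s*np.diff(x)/40*-1,-np.diff(z)/40].round(3)
print("latch",arc(63.4,.329,13,.1,1).tolist())
print("lid",arc(144.6,.2517,11,.1,-1).tolist())
```

```text
latch [[0.059, -0.147], [0.073, -0.141], [0.087, -0.133], [0.099, -0.123], [0.111, -0.113], [0.122, -0.101], [0.131, -0.088], [0.14, -0.075], [0.146, -0.06], [0.152, -0.046], [0.156, -0.03], [0.158, -0.015], [0.158, 0.001]]
lid [[-0.107, -0.345], [-0.141, -0.333], [-0.174, -0.317], [-0.205, -0.298], [-0.233, -0.276], [-0.26, -0.251], [-0.283, -0.224], [-0.304, -0.195], [-0.322, -0.163], [-0.337, -0.13], [-0.348, -0.096]]
```

Request:
play_rows(
  series=[0.015,0,-0.038,0,0,0,-0.5,0.015,0,-0.038,0,0,0,-0.5,0,0,0,0,0,0,-0.5],
)

```text
time_s: 12.38
ee_pos: [599.2, -103.5, 111.8]
ee_rot: [-0.253, 3.131, 0.0]
ft_force: [2.3, 4.4, -0.7]
grip_width: 0.293
finger_force: 10.0
```

Request:
play_rows(
  series=[0.02,0,-0.045,0,0,0,-0.5,0.02,0,-0.045,0,0,0,-0.5,0,0,0,0,0,0,-0.5],
)

```text
time_s: 12.75
ee_pos: [597.6, -103.7, 115.5]
ee_rot: [-0.253, 3.131, 0.001]
ft_force: [2.0, 4.8, 0.7]
grip_width: 0.297
finger_force: 10.0
```

The latch is free: force stays around 1-3 N. Following the arc.

Request:
play_rows(
  series=[0.045,0,-0.075,0,0,0,-0.5,0.087,0,-0.133,0,0,0,-0.5,0.1,0,-0.123,0,0,0,-0.5,0.11,0,-0.113,0,0,0,-0.5,0.12,0,-0.1,0,0,0,-0.5,0.13,0,-0.09,0,0,0,-0.5,0,0,0,0,0,0,-0.5],
)

```text
time_s: 13.62
ee_pos: [573.4, -107.8, 140.7]
ee_rot: [0.252, -3.13, -0.0]
ft_force: [-0.9, 5.2, 0.3]
grip_width: 0.297
finger_force: 10.0
```

Request:
play_rows(
  series=[0.14,0,-0.075,0,0,0,-0.5,0.146,0,-0.06,0,0,0,-0.5,0.152,0,-0.046,0,0,0,-0.5,0.156,0,-0.03,0,0,0,-0.5,0.158,0,-0.015,0,0,0,-0.5,0,0,0,0,0,0,-0.5,0,0,0,0,0,0,-0.5],
)

```text
time_s: 14.5
ee_pos: [544.1, -112.7, 149.4]
ee_rot: [0.253, -3.13, -0.0]
ft_force: [-0.4, 3.1, -5.2]
grip_width: 0.296
finger_force: 10.3
```

Run:
```python
from station import *
from h import *
import cv2
c=camera("scene");cv2.imwrite("pics/s2.png",cv2.resize(c["pixels"][110:300,120:370,::-1],None,fx=3,fy=3,interpolation=cv2.INTER_CUBIC))
```

```text
(no output)
```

View pics/s2.png

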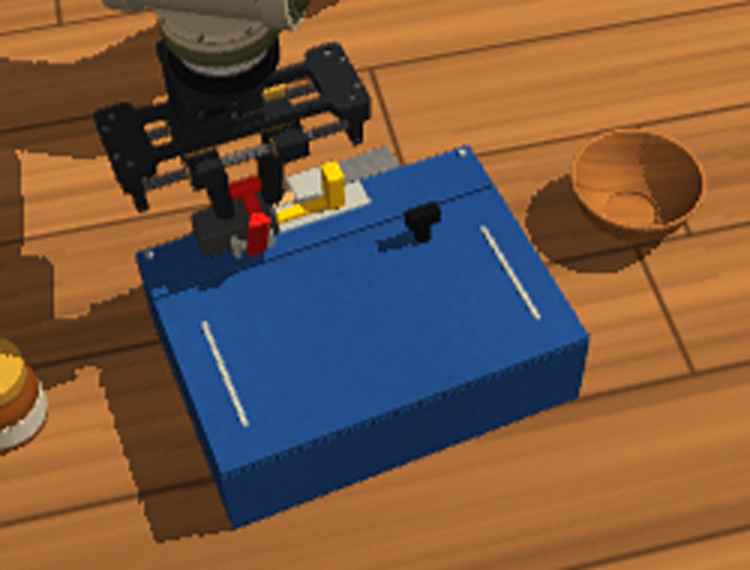

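The latch (red, at about (245,210)) stands up in the gripper, the tab is out at (333,185) and the lid is shut. Releasing and going to the lid handle.

Request:
play_rows(
  series=[0,0,0,0,0,0,0.15,0,0,0,0,0,0,0.15,0,0,0,0,0,0,0.15,0,0,-0.5,0,0,0,0.15,0,0,-0.6,0,0,0,0.15,0,0,-0.6,0,0,0,0.15,0,0,0,0,0,0,0.15],
)

```text
time_s: 15.42
ee_pos: [545.1, -113.0, 219.2]
ee_rot: [-0.253, 3.128, -0.003]
ft_force: [0.2, -0.3, -0.6]
grip_width: 0.575
finger_force: 0.0
```

Run:
```python
from station import *
from h import *
go(get_state(),[565,21,200],np.pi/2+.1612)
```

```text
tcp [ 545.1 -113.   219.2] units [-1.028  3.227  0.476] yaw err deg 0.01 z [ 0.004 -0.002 -1.   ] f [ 0.2 -0.3 -0.6] w 50.6 t 15.425
```

Request:
play_rows(
  series=[-0.26,0.8,0,0,0,0,0.15,-0.26,0.8,0,0,0,0,0.15,-0.26,0.8,0,0,0,0,0.15,-0.25,0.83,0.2,0,0,0,0.15,0,0,0.3,0,0,0,0.15,0,0,0,0,0,0,0.15,0,0,0,0,0,0,0.15],
)

```text
time_s: 16.3
ee_pos: [564.3, 20.5, 197.6]
ee_rot: [0.251, -3.131, 0.0]
ft_force: [-0.1, -0.1, -0.4]
grip_width: 0.574
finger_force: 0.0
```

Run:
```python
from station import *
from h import *
import cv2,pickle
c=camera("wrist");s=get_state()
cv2.imwrite("pics/w3.png",c["pixels"][:,:,::-1])
go(s,[565,21,100],np.pi/2+.1612)
K=np.array(c["K"])
for p in [(565,21,118),(565,21,126),s["ee_pos"]]:
    q=K@(np.array(c["R"])@np.array(p)+c["t"]);print(q[:2]/q[2])
```

```text
tcp [564.4  20.6 197.9] units [-0.015  0.009  2.447] yaw err deg 0.08 z [ 0. -0. -1.] f [-0.5  0.   0.2] w 50.4 t 16.35
[249.18663769 203.3000609 ]
[249.19557492 206.75347048]
[248.70119464 251.09821415]
```

View pics/w3.png

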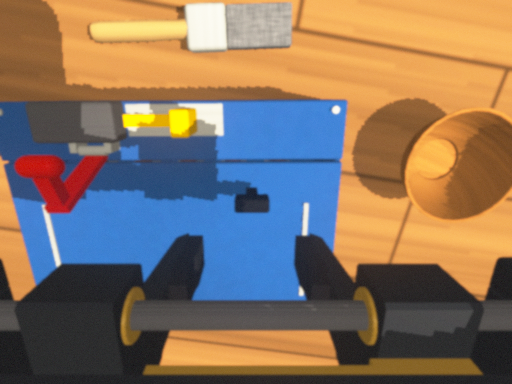

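The lid handle is at about (252,203), 2 mm to +y of the centre. The latch stands up at left, around (60,180). Descending and gripping.

Request:
play_rows(
  series=[0,0.05,0.5,0,0,0,0.15,0,0,0.5,0,0,0,0.15,0,0,0.5,0,0,0,0.15,0,0,0.5,0,0,0,0.15,0,0,0.42,0,0,0,0.15,0,0,0,0,0,0,0.15],
)

```text
time_s: 17.1
ee_pos: [563.6, 23.2, 100.1]
ee_rot: [0.252, -3.13, -0.001]
ft_force: [0.8, -0.1, 0.4]
grip_width: 0.576
finger_force: 0.0
```

Request:
play_rows(
  series=[0,0,0,0,0,0,-0.1,0,0,0,0,0,0,-0.3,0,0,0,0,0,0,-0.5,0,0,0,0,0,0,-0.6],
  grip_force=25,
)

```text
time_s: 17.6
ee_pos: [564.4, 22.8, 101.5]
ee_rot: [-0.253, 3.13, -0.002]
ft_force: [-0.0, -4.4, 3.2]
grip_width: 0.312
finger_force: 25.0
```

Request:
play_rows(
  series=[-0.05,0,-0.175,0,0,0,-0.6,-0.057,0,-0.17,0,0,0,-0.6,-0.068,0,-0.168,0,0,0,-0.6,-0.073,0,-0.165,0,0,0,-0.6,-0.083,0,-0.16,0,0,0,-0.6,-0.09,0,-0.157,0,0,0,-0.6],
)

```text
time_s: 18.35
ee_pos: [579.1, 25.3, 139.1]
ee_rot: [0.252, -3.126, 0.001]
ft_force: [-3.1, -7.4, -8.0]
grip_width: 0.313
finger_force: 25.0
```

Lifting well with about 8 N, so I'll carry on along the arc.

Request:
play_rows(
  series=[-0.1,0,-0.15,0,0,0,-0.6,-0.105,0,-0.148,0,0,0,-0.6,-0.113,0,-0.14,0,0,0,-0.6,-0.12,0,-0.136,0,0,0,-0.6,-0.127,0,-0.128,0,0,0,-0.6,-0.133,0,-0.123,0,0,0,-0.6,0,0,0,0,0,0,-0.6],
)

```text
time_s: 19.23
ee_pos: [607.2, 30.0, 173.3]
ee_rot: [0.252, -3.128, 0.001]
ft_force: [-5.6, -5.1, 0.5]
grip_width: 0.317
finger_force: 25.0
```

Request:
play_rows(
  series=[-0.14,0,-0.115,0,0,0,-0.6,-0.143,0,-0.11,0,0,0,-0.6,-0.15,0,-0.1,0,0,0,-0.6,-0.154,0,-0.095,0,0,0,-0.6,-0.16,0,-0.085,0,0,0,-0.6,-0.162,0,-0.08,0,0,0,-0.6,0,0,0,0,0,0,-0.6],
)

```text
time_s: 20.1
ee_pos: [643.5, 36.0, 197.0]
ee_rot: [0.252, -3.129, 0.001]
ft_force: [-3.9, -4.0, 1.5]
grip_width: 0.31
finger_force: 25.0
```

Request:
play_rows(
  series=[-0.167,0,-0.068,0,0,0,-0.6,-0.17,0,-0.062,0,0,0,-0.6,-0.172,0,-0.052,0,0,0,-0.6,-0.174,0,-0.046,0,0,0,-0.6,0,0,0,0,0,0,-0.6,0,0,0,0,0,0,-0.6],
)

```text
time_s: 20.85
ee_pos: [670.8, 40.6, 206.5]
ee_rot: [0.253, -3.131, 0.001]
ft_force: [-2.9, -4.3, 4.1]
grip_width: 0.314
finger_force: 25.0
```

Run:
```python
from station import *
from h import *
import cv2
c=camera("scene");cv2.imwrite("pics/s3.png",cv2.resize(c["pixels"][90:290,120:370,::-1],None,fx=3,fy=3,interpolation=cv2.INTER_CUBIC))
s=get_state();p=np.array(s["ee_pos"])+[0,0,19];d=(p[:2]-[606.2,-42.2])@[np.cos(.1612),np.sin(.1612)]
print("lid est",np.arctan2(p[2]-82,110-d)-.2517)
```

```text
lid est 1.093554717669344
```

View pics/s3.png

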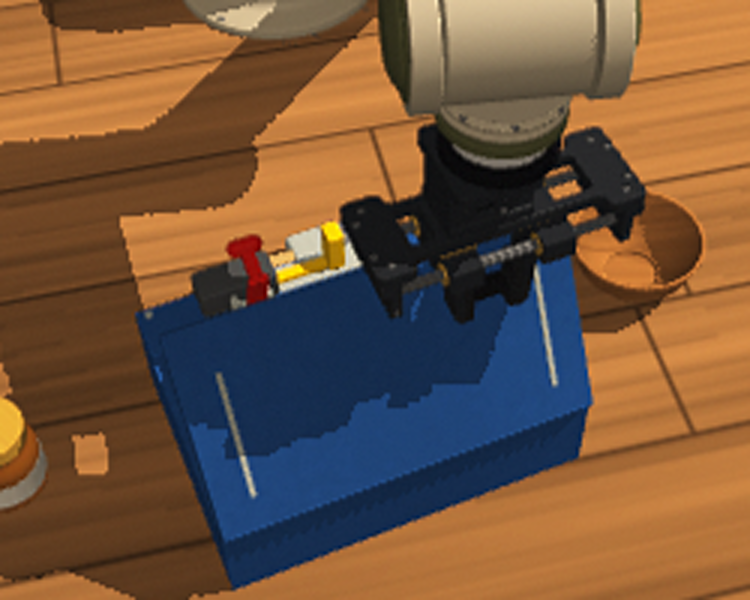

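The lid is at about 1.09 rad, the latch is up at (247,265) and the tab is out. Releasing and withdrawing straight up.

Request:
play_rows(
  series=[0,0,0,0,0,0,-0.1,0,0,0,0,0,0,0.15,0,0,0,0,0,0,0.15,-0.05,0,-0.3,0,0,0,0.15,-0.05,0,-0.5,0,0,0,0.15,0,0,-0.7,0,0,0,0.15,0,0,-0.7,0,0,0,0.15,0,0,-0.5,0,0,0,0.15,0,0,0,0,0,0,0.15,0,0,0,0,0,0,0.15],
)

```text
time_s: 22.15
ee_pos: [674.9, 41.6, 313.4]
ee_rot: [0.253, -3.13, -0.001]
ft_force: [-0.7, 0.0, -0.3]
grip_width: 0.577
finger_force: 0.0
```

Run:
```python
from station import *
import cv2
a=camera("scene")["pixels"];b=camera("wrist")["pixels"]
cv2.imwrite("pics/s4.png",cv2.hconcat([cv2.resize(a[90:290,120:370],(400,320)),cv2.resize(b,(400,320))])[:,:,::-1])
print(get_state()["ft_force"])
```

```text
[-0.42567191 -0.30791089  0.85620075]
```

View pics/s4.png

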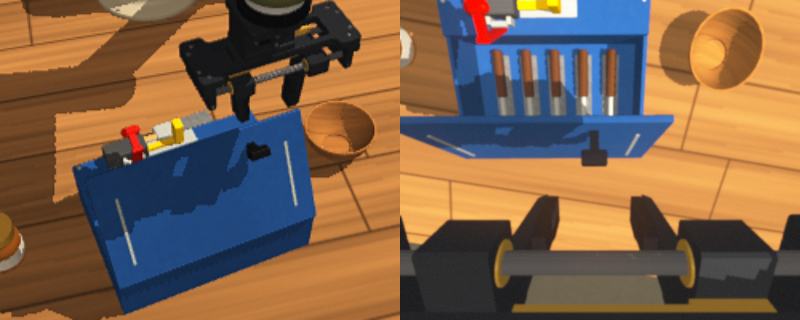

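The lid stands open by itself with the gouges visible. The latch is up, the tab is out and the gripper touches nothing, so I'm handing in.

```bash
python3 -c "
from station import *
print(hand_in())"
```

```text
the job is handed in; nothing more can be done
None
```

I handed the job in at about 22 s; no verdict came back. The tab was slid to its stop with about 6 N on it, the latch swung up, and the lid left standing open at about 62 degrees with the gripper clear of everything.

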